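Pack the loose stationery into the tipped-over wooden case

TASK

Tidy the desk: tip the standing wooden case over onto its back so that it lies flat on the pine board beside it, then lift its lid until it rests open on its stop. Put whatever is there of the mechanical pencil, highlighter, stapler, correction roller and eraser into the case and, when they are all in, shut the lid. Leave the vase, sharpener, cup, tape dispenser and note block standing where they are.

Things in the scene. Friction and masses are not known exactly. Their poses are not given: they have to be found in the camera images.
- board: Fixed pine board lying flat on the desk, 280 mm (own x) by 260 mm (own y), 12 mm thick. Origin at the centre of its underside, z up. Its -x edge is the 12 mm step against which the bottom edge of the standing case's back rests (with up to 8 mm of gap).
- case: Loose plywood box, about 0.7 kg, standing on end at the start: 65 mm deep (own x), 200 wide (own y), 190 tall (own z); walls 5 mm. Origin: centre of the end it first stands on. Back: the +x face (x = +32.5 mm), next to the board. The open front (x = -32.5 mm), under the 8 mm lid, faces away from the board. Inside: x -32.5 (rim) to +27.5 (inner floor, 60 mm deep), y -95 to 95, z 5 to 185 mm.
- case_mid (a point): Middle of the case: its own (0, 0, 95) mm. Pushed near the top of the lid side towards the board, the case pivots on the board's edge, passes balance at about 20 degrees and falls by itself onto its back on the board: its own x then points down, own z points the way it fell, and the lid is on top, its handle near the end it stood on.
- lid (a joint): Opening angle of the case's lid (rad): 0 shut, 1.92 open on its stop (20 degrees beyond upright when the case lies on its back). The hinge is along the case's own y at z = 190 mm, so the edge on the side it was pushed from lifts. The 0.12 kg lid has a plain, slightly damped hinge: let go below about 1.2 rad it falls shut, beyond 1.7 onto its stop. It stays shut while the case stands and tips.
- lid_hinge (a point): Middle of the lid's hinge line, own (-32.5, 0, 190) mm of the case.
- lid_handle (a point): Middle of the lid's steel bar handle: a 10 mm round bar, 90 mm long along own y, a post at each end; its centre line is 35 mm off the lid's outer face (30 mm free beneath), 160 mm from the hinge line, 30 mm from the free edge. Lid shut and case on its back: pinch it from above; lid open: it is behind the lid, on the outer side. Axes: the lid's own, equal to the case's when shut.
- lid_edge (a point): Middle of the lid's free edge (190 mm from the hinge, in the middle of the 8 mm thickness); axes as lid_handle. The lid is 200 mm wide.
- pencil: Steel mechanical pencil with a square barrel, lying down, 140 mm long (own x), 12 mm wide and high. Origin under its centre, z up. May be absent.
- highlighter: Flat white plastic highlighter with a grey cap, lying down, 120 mm long (own x), 24 mm wide, 16 mm high. Origin under its centre, z up. May be absent.
- stapler: Black and grey stapler, 110 mm long (own x), 38 mm high; its base is 32 mm wide and 12 mm high, the arm above it 26 mm wide. About 0.12 kg. Origin under its centre, z up. May be absent.
- roller: Grey correction tape roller lying flat, 80 mm long (own x), 36 mm wide, 18 mm high. Origin under its centre, z up. May be absent.
- eraser: White block eraser in a brown card sleeve, 62 mm long (own x), 26 mm wide, 14 mm high. Origin under its centre, z up. May be absent.
- vase: Small cobalt glass vase, 100 mm tall, 60 mm across, upright on the round bamboo turntable (220 mm across, surface 26 mm above the desk) behind the work. Not to be disturbed.
- sharpener: Red plastic desk sharpener, 60 x 45 x 50 mm, on the turntable. Not to be disturbed.
- cup: Empty white ceramic cup, 85 mm tall, 76 mm across, upright on the desk near the stationery. Not to be disturbed.
- tape: Black tape dispenser, 120 x 50 mm, 70 mm high, on the desk. Not to be disturbed.
- notepad: Block of note paper, 90 x 90 x 30 mm, on the desk. Not to be disturbed.

How it is judged:
By the outcome, as a careful person would: the job done as asked, in the order asked, and still so for the second after the job is handed in, with the robot touching nothing.
Of pencil, highlighter, stapler, roller, eraser only 3 to 5 are there at a start; the rules pass over those that are not, and their reading is None.
At some moment in a run one of pencil, highlighter, stapler, roller, eraser may be knocked a few centimetres aside while the robot is not near it.
Once in a run the grip may slacken for a moment while it holds something.
It also fails if it takes over 208 s, if anything falls off the work surface, if the arm or the gripper's body presses on something with over 40 N, if the wrist force passes 120 N, or if a joint passes its speed limit or range.

ROBOT

A 7-joint arm with a two-finger parallel gripper is mounted at the origin on the work surface. World frame = base frame: x ahead of the robot, y to its left, z up, the work surface at z = 0. Lengths are in m, angles in degrees, forces in N, time in s.
With the tool pointing down it reaches from about 0.425 to 0.95 m from the base axis. Payload 4.7 kg.
Tool frame: the origin (TCP) lies at the very end of the fingers, on their centre line; the grasp point (between the pads) lies 19 mm behind it; z points along the fingers, y is the line along which they close (so a half turn about z gives the same grasp; the last joint's range is limited). The gripper opens to 87 mm and grips with 3 to 60 N. Pads are 19 mm wide; open, the fingers measure 117 mm over their backs; the gripper's body (75 mm by 190 mm) begins 51 mm behind the grasp point.
Start: joints at [72.141, 26.849, -2.785, 87.806, 1.381, 65.374, -4.715], TCP at [0.188, -0.648, 0.223] pointing down, gripper open.
Joint ranges: [-148.3, 148.3], [-19.14, 114.17], [-79.39, 73.82], [5.75, 140.21], [-59.74, 239.74], [12.07, 113.84], [-152.46, 152.46]. Speed limits (degrees/s): [147.25, 147.25, 180, 180, 180, 180, 180].

INTERFACE

Orientations are given as a 3x3 rotation matrix whose columns are the frame's x, y, z axes.
In Python, from cell import monitor, optics, env gives the robot as it stands.
- The arm moves only by the shell command python3 -m inch 'ROWS' [OPENING]. ROWS is JSON, a list of rows, each an object of numbers: "x", "y", "z": the shift along the world's x, y, z in m; "turn": the turn about the world's z in degrees. In form: [{"x": .., "y": .., "z": .., "turn": ..}, ...]. A call has 1 to 10 rows; each row shifts and turns the commanded pose from where the row before left it; what a row does not reach is not made up. A row lasts 1/10 s, in which the tool goes at most 50 mm and 8.59 degrees, less where a joint would pass 70% of its speed; a pose out of reach is approached as far as the arm can. A call is refused whole if a number of a shift passes 0.05 or a number of a turn 8.59, either way. A call with a gripper value outside its range is refused whole. OPENING is the gripper command: -1 is shut, 1 is fully open, values between are in proportion, set as the call begins (- or left out, the last holds). The fingers move at their own pace and stop on an object; the grip force is fixed at half the most. Time passes only in rows, so rows that do not move let the fingers close. It gives the time, the measured TCP pose, the force, the opening and the grip force at its end, in the units of the state.
- monitor.read_state(): the state, without advancing time (a new reading comes with each control period).
- optics.get_image(name): name is "scene" or "top" or "wrist"; returns (picture, depth): 480x640x3 uint8, red, green, blue; 480x640 float32, m along the optical axis (not along the pixel's ray), 0 where there is no reading.
- optics.get_calibration(name): a dict with "camera_matrix" (3x3 intrinsics, pixels), "extrinsics" (4x4, takes a point from camera to world coordinates). Camera axes: x right, y up, looking along -z (the intrinsics and any distortion apply to the point x, -y, -z); pixel columns grow to the right and rows downward; lengths in m; the calibration is good to about 2 mm. The wrist camera is an equidistant fisheye: a pixel r from the principal point sees the ray r / f radians off the axis. A picture is of the moment at which its call begins: read the wrist's pose just before it. get_calibration takes no time and is no camera call; for the wrist camera it gives the pose at the moment of the call.
- env.sign_off(): hands the job in; it is judged then, once.
The state is a dict: "clock": time; "joint_positions": joint angles; "dq": joint speeds; "tau": joint torques, N m; "tcp_pos": TCP position; "tool_rot": TCP orientation; "ft_force": force on the tool from outside, world axes, zero at the start; "ft_torque": the same for the moment, N m; "width": finger opening in m; "gripper_force": force on a finger pad.
Only numpy, scipy, OpenCV 4.12 (cv2) and the standard library are available. Lean on these libraries where they do the work, as an engineer would, in place of code of your own. Each camera call takes 0.05 s, during which the arm holds its last target. There are 200 camera calls.

## Working session

There is one attempt and no reset: what is moved stays moved. The work goes in short steps, Python scripts to look and compute and a shell command to move; the robot and the scene stay as the last step left them, time stands still between calls to the robot, and variables do not carry over. Pictures are saved under pics/ and viewed, at most 14 in all, crops included, and the job is handed in when it is done.

```bash
ls; mkdir -p pics; cat > h.py <<'E'
import numpy as np, cv2
from cell import monitor, optics, env
def shot(n, save=None):
    c=optics.get_calibration(n); p,d=optics.get_image(n)
    if save: cv2.imwrite('pics/'+save+'.png', p[:,:,::-1])
    return p,d,np.array(c['camera_matrix']),np.array(c['extrinsics'])
def cloud(d,K,E):
    v,u=np.mgrid[0:480,0:640]
    P=np.stack([(u-K[0,2])/K[0,0]*d,-(v-K[1,2])/K[1,1]*d,-d],-1)
    return P@E[:3,:3].T+E[:3,3]
E
python3 - <<'E'
from h import *
for n in ('scene','top'):
    p,d,K,E=shot(n,n); np.savez('/tmp/'+n,p=p,d=d,K=K,E=E); print(n,K.round(1).tolist(),E.round(3).tolist())
s=monitor.read_state(); print({k:np.round(v,3).tolist() for k,v in s.items()})
E
```

```text
pics
scene [[585.9, 0.0, 328.8], [0.0, 585.9, 243.8], [0.0, 0.0, 1.0]] [[0.437, -0.73, 0.524, 1.341], [0.899, 0.361, -0.247, -0.504], [-0.009, 0.58, 0.815, 1.272], [0.0, 0.0, 0.0, 1.0]]
top [[509.1, 0.0, 323.7], [0.0, 509.1, 235.5], [0.0, 0.0, 1.0]] [[0.017, 0.98, -0.199, 0.427], [-1.0, 0.02, 0.013, -0.173], [0.017, 0.198, 0.98, 1.134], [0.0, 0.0, 0.0, 1.0]]
{'clock': 0.1, 'joint_positions': [72.141, 26.894, -2.783, 87.867, 1.381, 65.375, -4.716], 'dq': [0.001, -0.027, 0.161, -0.151, -0.009, -0.011, -0.102], 'tau': [0.0, -50.917, -0.081, -23.683, -0.061, 0.034, 0.0], 'tcp_pos': [0.188, -0.648, 0.222], 'tool_rot': [[0.96, 0.279, -0.001], [0.279, -0.96, 0.002], [-0.0, -0.002, -1.0]], 'ft_force': [-0.046, -0.653, -0.188], 'ft_torque': [-0.0, -0.036, 0.019], 'gripper_force': 0.0, 'width': 0.087}
```

View pics/scene.png

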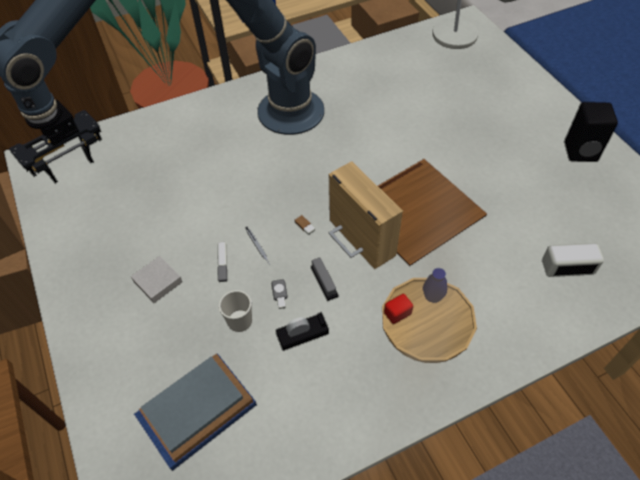

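View pics/top.png

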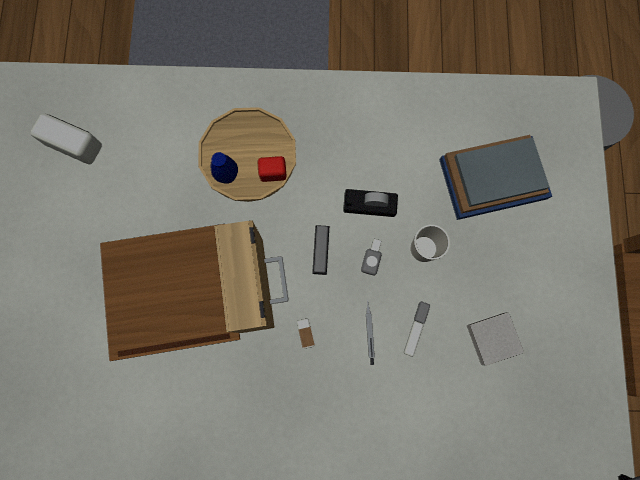

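The scene shows all five items. In the top view the stapler is at (321,250), roller (372,257), pencil (370,333), highlighter (417,329) and eraser (306,333). The case stands at (245,277) with its handle at (277,280), and it falls to the left (+y). The cup is at (430,243), tape (371,202), notepad (495,338) and turntable (248,155). Now I'll measure them.

```bash
cat >> h.py <<'E'
def seeds(p,d,K,E,S,zmin=.006,r=45):
    """items by height above the desk round seed pixels: centre xy, long axis angle, size, z"""
    P=cloud(d,K,E); out={}
    m=((P[...,2]>zmin)&(P[...,2]<.2)&(d>0)).astype(np.uint8)
    n,L=cv2.connectedComponents(m,connectivity=4)
    for k,(u,v) in S.items():
        w=L[v-4:v+5,u-4:u+5]; w=w[w>0]
        if not w.size: print(k,'none'); continue
        q=P[L==np.bincount(w).argmax()]; c,s,a=cv2.minAreaRect((q[:,:2]*1000).astype(np.float32))
        if s[0]<s[1]: s=s[::-1]; a+=90
        print(k,'c',np.round(c,0),'size',np.round(s,0),'long axis deg',round((a+90)%180-90,1),'ztop',np.round(np.percentile(q[:,2],95)*1000,0),'n',len(q))
E
python3 - <<'E'
from h import *
f=np.load('/tmp/top.npz'); p,d,K,E=[f[k] for k in 'pdKE']
P=cloud(d,K,E)
for u,v in((400,400),(200,400),(350,120),(160,290)): print(P[v,u].round(4))
seeds(p,d,K,E,dict(stapler=(321,250),roller=(372,262),pencil=(370,333),highl=(417,329),eraser=(306,333),cup=(430,243),tape=(371,202),note=(495,338),case=(245,277)))
# case top & board
m=(P[...,2]>.17)&(P[...,2]<.21)&(np.abs(P[...,0]-.4)<.3); m=m.astype(np.uint8)
n,L,st,_=cv2.connectedComponentsWithStats(m); i=1+st[1:,4].argmax(); q=P[L==i]
print('casetop',cv2.minAreaRect((q[:,:2]*1000).astype(np.float32)),q[:,2].mean())
# handle
m=(P[...,2]>.13)&(P[...,2]<.185); 
h=(P[...,2]>.01)&(P[...,2]<.06); h[:255]=0;h[305:]=0;h[:,:272]=0;h[:,292:]=0
q=P[h]; print('handle',q.mean(0),q.min(0),q.max(0))
b=(abs(P[...,2]-.012)<.004); b[:, :95]=0; b[:,225:]=0; b[:215]=0; b[365:]=0
q=P[b]; print('board',cv2.minAreaRect((q[:,:2]*1000).astype(np.float32)))
E
```

```text
[ 0.3015 -0.3566  0.0029]
[0.2948 0.0685 0.0023]
[ 0.9411 -0.2458 -0.0051]
[0.5249 0.1682 0.0138]
stapler c [ 623. -181.] size [111.  32.] long axis deg -2.5 ztop 41.0 n 688
roller c [ 609. -297.] size [80. 36.] long axis deg -15.2 ztop 21.0 n 481
pencil c [ 444. -291.] size [137.  13.] long axis deg 4.4 ztop 15.0 n 310
highl c [ 452. -393.] size [119.  25.] long axis deg -18.6 ztop 19.0 n 594
eraser c [ 438. -151.] size [62. 26.] long axis deg 14.0 ztop 18.0 n 352
cup c [ 631. -414.] size [75. 74.] long axis deg -61.3 ztop 87.0 n 892
tape c [ 731. -293.] size [124.  51.] long axis deg 85.9 ztop 70.0 n 1263
note c [ 434. -560.] size [93. 90.] long axis deg -71.6 ztop 34.0 n 1942
case c [536.  95.] size [400. 261.] long axis deg -79.5 ztop 192.0 n 19296
casetop ((541.37890625, -29.466041564941406), (200.43576049804688, 73.84464263916016), 9.906506538391113) 0.19019637546827112
handle [ 0.5482007  -0.09654441  0.0341388 ] [ 0.49982416 -0.11074994  0.02499267] [ 0.60236385 -0.07505912  0.04136476]
board ((519.6319580078125, 154.20184326171875), (270.45269775390625, 272.64404296875), 10.20556640625)
```

```bash
R='' ; python3 -m inch '[{"x":0.026,"y":0.039,"turn":-1},{"x":0.026,"y":0.039,"turn":-1},{"x":0.026,"y":0.039,"turn":-1},{"x":0.026,"y":0.039,"turn":-1},{"x":0.026,"y":0.039,"turn":-1},{"x":0.026,"y":0.039,"turn":-1},{"x":0.026,"y":0.039},{"x":0.026,"y":0.039},{"x":0.026,"y":0.039},{"x":0.026,"y":0.039}]' -1 ; python3 -m inch '[{"x":0.026,"y":0.039},{"x":0.026,"y":0.039},{"x":0.026,"y":0.039},{"x":0.026,"y":0.038},{"z":-0.02},{"z":-0.02},{"z":-0.016},{}]'
```

```text
$[0]: bad value
$[0]: bad value
```

```bash
python3 -m inch '[{"x":0.026,"y":0.039,"z":0,"turn":-1},{"x":0.026,"y":0.039,"z":0,"turn":-1},{"x":0.026,"y":0.039,"z":0,"turn":-1},{"x":0.026,"y":0.039,"z":0,"turn":-1},{"x":0.026,"y":0.039,"z":0,"turn":-1},{"x":0.026,"y":0.039,"z":0,"turn":-1},{"x":0.026,"y":0.039,"z":0,"turn":0},{"x":0.026,"y":0.039,"z":0,"turn":0},{"x":0.026,"y":0.039,"z":0,"turn":0},{"x":0.026,"y":0.039,"z":0,"turn":0}]' -1
```

```text
clock: 1.1
tcp_pos: [0.4489, -0.2564, 0.2224]
tool_rot: [[0.984, 0.177, -0.0], [0.177, -0.984, -0.0], [-0.0, 0.0, -1.0]]
ft_force: [0.2, -0.1, -0.8]
width: 0.0151
gripper_force: 0.0
```

```bash
python3 -m inch '[{"x":0.026,"y":0.038,"z":0,"turn":0},{"x":0.026,"y":0.038,"z":0,"turn":0},{"x":0.026,"y":0.038,"z":0,"turn":0},{"x":0.026,"y":0.036,"z":0,"turn":0},{"x":0,"y":0,"z":-0.03,"turn":0},{"x":0,"y":0,"z":-0.027,"turn":0},{"x":0,"y":0,"z":0,"turn":0}]' && python3 -m inch '[{"x":-0.002,"y":0.01,"z":0,"turn":0},{"x":-0.002,"y":0.01,"z":0,"turn":0},{"x":-0.002,"y":0.01,"z":0,"turn":0},{"x":-0.002,"y":0.01,"z":0,"turn":0},{"x":-0.001,"y":0.005,"z":0,"turn":0},{"x":-0.001,"y":0.005,"z":0,"turn":0},{"x":0,"y":0,"z":0,"turn":0}]'
```

```text
clock: 1.8
tcp_pos: [0.5494, -0.1076, 0.1617]
tool_rot: [[0.984, 0.178, -0.009], [0.178, -0.984, 0.001], [-0.008, -0.003, -1.0]]
ft_force: [0.1, -0.0, 0.3]
width: 0.0007
gripper_force: 0.0
clock: 2.5
tcp_pos: [0.5423, -0.0573, 0.1657]
tool_rot: [[0.984, 0.178, 0.0], [0.178, -0.984, 0.0], [0.0, -0.0, -1.0]]
ft_force: [0.7, -1.4, -0.3]
width: 0.0005
gripper_force: 0.4
```

```bash
python3 -m inch '[{"x":-0.001,"y":0.006,"z":0,"turn":0},{"x":-0.001,"y":0.006,"z":0,"turn":0},{"x":-0.001,"y":0.006,"z":0,"turn":0},{"x":-0.001,"y":0.006,"z":0,"turn":0},{"x":-0.001,"y":0.006,"z":0,"turn":0},{"x":-0.001,"y":0.006,"z":0,"turn":0},{"x":-0.001,"y":0.006,"z":0,"turn":0}]'
```

```text
clock: 3.2
tcp_pos: [0.5352, -0.0155, 0.1655]
tool_rot: [[0.984, 0.177, -0.0], [0.177, -0.984, 0.0], [-0.0, -0.0, -1.0]]
ft_force: [0.6, 0.8, -0.0]
width: 0.0002
gripper_force: 0.0
```

```bash
python3 -m inch '[{"x":-0.001,"y":0.006,"z":0,"turn":0},{"x":-0.001,"y":0.006,"z":0,"turn":0},{"x":0,"y":0,"z":0,"turn":0},{"x":0,"y":0,"z":0,"turn":0},{"x":0,"y":0,"z":0,"turn":0},{"x":0,"y":0,"z":0,"turn":0}]'; python3 - <<'E'
from h import *
p,d,K,E=shot('scene','s2')
P=cloud(d,K,E)
E
```

```text
clock: 3.8
tcp_pos: [0.5334, -0.0046, 0.1656]
tool_rot: [[0.984, 0.176, 0.0], [0.176, -0.984, -0.0], [0.0, 0.0, -1.0]]
ft_force: [0.1, -0.5, -0.6]
width: 0.0006
gripper_force: 0.0
```

View pics/s2.png

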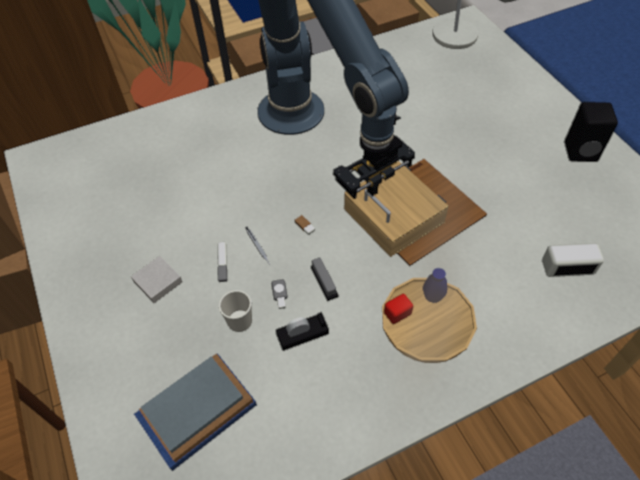

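The case lies flat on the board with the handle on top, at about (378,203). I'll back off and measure it.

```bash
python3 -m inch '[{"x":0.005,"y":-0.03,"z":0.03,"turn":0},{"x":0.005,"y":-0.04,"z":0.03,"turn":0},{"x":0.005,"y":-0.04,"z":0,"turn":0},{"x":0.005,"y":-0.045,"z":0,"turn":0},{"x":0,"y":-0.045,"z":0,"turn":0},{"x":0,"y":0,"z":0,"turn":0}]' 1; python3 - <<'E'
from h import *
p,d,K,E=shot('top','t2'); P=cloud(d,K,E)
Z=P[...,2]; R=(P[...,1]>-.04)&(P[...,1]<.32)&(P[...,0]>.38)&(P[...,0]<.7)
q=P[R&(abs(Z-.085)<.008)]; print('lid',cv2.minAreaRect((q[:,:2]*1000).astype(np.float32)),np.median(q[:,2]))
q=P[R&(Z>.105)&(Z<.14)]; print('handle',cv2.minAreaRect((q[:,:2]*1000).astype(np.float32)),np.median(q[:,2]),len(q))
E
```

```text
clock: 4.45
tcp_pos: [0.5518, -0.2131, 0.2249]
tool_rot: [[0.986, 0.165, -0.001], [0.165, -0.986, -0.004], [-0.002, 0.004, -1.0]]
ft_force: [-0.4, -0.1, -1.4]
width: 0.0405
gripper_force: 0.0
lid ((521.8414916992188, 80.92636108398438), (200.6938018798828, 197.64208984375), 10.264994621276855) 0.08518000712988205
handle ((533.013427734375, 13.594435691833496), (98.9724349975586, 10.118192672729492), 10.649663925170898) 0.12401395400408877 261
```

View pics/t2.png

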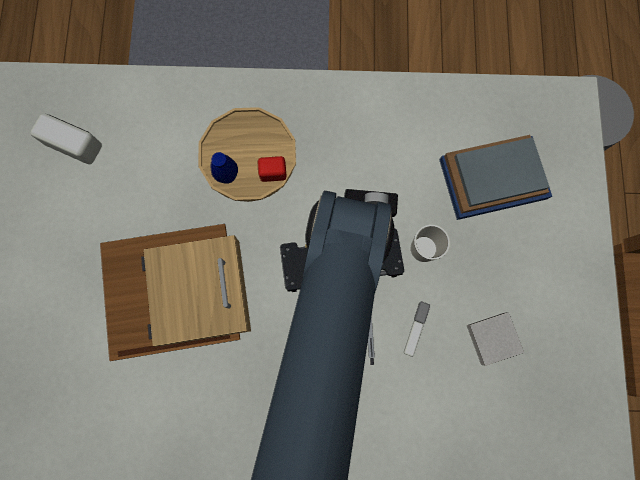

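```bash
python3 -m inch '[{"x":-0.004,"y":0.044,"z":0,"turn":0},{"x":-0.004,"y":0.044,"z":0,"turn":0},{"x":-0.004,"y":0.044,"z":0,"turn":0},{"x":-0.004,"y":0.044,"z":0,"turn":0},{"x":-0.004,"y":0.042,"z":0,"turn":0},{"x":0,"y":0,"z":-0.03,"turn":0},{"x":0,"y":0,"z":-0.03,"turn":0},{"x":0,"y":0,"z":0,"turn":0},{"x":0,"y":0,"z":0,"turn":0},{"x":0,"y":0,"z":0,"turn":0}]' 0.3
```

```text
clock: 5.5
tcp_pos: [0.5345, 0.0144, 0.167]
tool_rot: [[0.984, 0.177, 0.003], [0.177, -0.984, 0.0], [0.003, 0.0, -1.0]]
ft_force: [-0.1, -0.6, 0.4]
width: 0.0563
gripper_force: 0.0
```

```bash
python3 -m inch '[{"x":0,"y":0,"z":-0.03,"turn":0},{"x":0,"y":0,"z":-0.02,"turn":0},{"x":0,"y":0,"z":-0.015,"turn":0},{"x":0,"y":0,"z":0,"turn":0},{"x":0,"y":0,"z":0,"turn":0},{"x":0,"y":0,"z":0,"turn":0}]' && python3 -m inch '[{"x":0,"y":0,"z":0,"turn":0},{"x":0,"y":0,"z":0,"turn":0},{"x":0,"y":0,"z":0,"turn":0},{"x":0,"y":0,"z":0,"turn":0},{"x":0,"y":0,"z":0,"turn":0},{"x":0,"y":0,"z":0,"turn":0},{"x":0,"y":0,"z":0,"turn":0}]' -1
python3 - <<'E'
import numpy as np
u=np.array([-.18,.984]); R=np.hypot(160,43); a0=np.degrees(np.arctan2(43,160))
pr=None
for t in list(range(0,106,7)):
    a=np.radians(a0+t); v=np.array([-R*np.cos(a),R*np.sin(a)])
    if pr is not None: s=(v-pr)/1000; print(t,(u*s[0]).round(4),s[1].round(4))
    pr=v
E
```

```text
clock: 6.1
tcp_pos: [0.5347, 0.0141, 0.102]
tool_rot: [[0.984, 0.177, 0.003], [0.177, -0.984, 0.0], [0.003, 0.0, -1.0]]
ft_force: [0.8, -0.1, -0.1]
width: 0.0569
gripper_force: 0.0
clock: 6.8
tcp_pos: [0.5334, 0.0136, 0.1004]
tool_rot: [[0.984, 0.177, 0.0], [0.177, -0.984, -0.001], [-0.0, 0.001, -1.0]]
ft_force: [0.5, 1.5, -0.3]
width: 0.0089
gripper_force: 30.0
7 [-0.0012  0.0063] 0.0192
14 [-0.0016  0.0086] 0.0183
21 [-0.002   0.0107] 0.0171
28 [-0.0023  0.0127] 0.0156
35 [-0.0026  0.0144] 0.0139
42 [-0.0029  0.016 ] 0.012
49 [-0.0032  0.0173] 0.0099
56 [-0.0034  0.0184] 0.0077
63 [-0.0035  0.0192] 0.0054
70 [-0.0036  0.0197] 0.003
77 [-0.0036  0.0199] 0.0005
84 [-0.0036  0.0198] -0.002
91 [-0.0036  0.0194] -0.0044
98 [-0.0034  0.0188] -0.0068
105 [-0.0033  0.0178] -0.009
```

```bash
python3 -m inch '[{"x":-0.0012,"y":0.0063,"z":0.0192,"turn":0},{"x":-0.0016,"y":0.0086,"z":0.0183,"turn":0},{"x":-0.002,"y":0.0107,"z":0.0171,"turn":0},{"x":-0.0023,"y":0.0127,"z":0.0156,"turn":0},{"x":0,"y":0,"z":0,"turn":0}]' && python3 -m inch '[{"x":-0.0026,"y":0.0144,"z":0.0139,"turn":0},{"x":-0.0029,"y":0.016,"z":0.012,"turn":0},{"x":-0.0032,"y":0.0173,"z":0.0099,"turn":0},{"x":-0.0034,"y":0.0184,"z":0.0077,"turn":0},{"x":0,"y":0,"z":0,"turn":0}]' && python3 -m inch '[{"x":-0.0035,"y":0.0192,"z":0.0054,"turn":0},{"x":-0.0036,"y":0.0197,"z":0.003,"turn":0},{"x":-0.0036,"y":0.0199,"z":0.0005,"turn":0},{"x":-0.0036,"y":0.0198,"z":-0.002,"turn":0},{"x":0,"y":0,"z":0,"turn":0}]'
```

```text
clock: 7.3
tcp_pos: [0.5267, 0.0529, 0.1723]
tool_rot: [[0.984, 0.179, 0.003], [0.179, -0.984, -0.001], [0.002, 0.001, -1.0]]
ft_force: [0.1, -2.5, 0.1]
width: 0.009
gripper_force: 30.0
clock: 7.8
tcp_pos: [0.514, 0.1207, 0.2163]
tool_rot: [[0.984, 0.181, 0.002], [0.181, -0.984, -0.0], [0.002, 0.0, -1.0]]
ft_force: [-2.7, -3.7, 8.2]
width: 0.0091
gripper_force: 30.0
clock: 8.3
tcp_pos: [0.4991, 0.2008, 0.2214]
tool_rot: [[0.983, 0.182, 0.0], [0.182, -0.983, 0.003], [0.001, -0.003, -1.0]]
ft_force: [-2.7, 0.6, 7.0]
width: 0.0091
gripper_force: 30.0
```

```bash
python3 -m inch '[{"x":-0.0036,"y":0.0194,"z":-0.0044,"turn":0},{"x":-0.0034,"y":0.0188,"z":-0.0068,"turn":0},{"x":-0.0017,"y":0.009,"z":-0.0042,"turn":0},{"x":0,"y":0,"z":0,"turn":0}]' && python3 -m inch '[{"x":0,"y":0,"z":0,"turn":0},{"x":0,"y":0,"z":0,"turn":0},{"x":0,"y":0,"z":0,"turn":0},{"x":0,"y":0,"z":0.02,"turn":0},{"x":0,"y":0,"z":0.03,"turn":0},{"x":0,"y":0,"z":0.04,"turn":0},{"x":0,"y":0,"z":0.04,"turn":0}]' -0.55
```

```text
clock: 8.7
tcp_pos: [0.4908, 0.2455, 0.2055]
tool_rot: [[0.984, 0.179, -0.001], [0.179, -0.984, 0.001], [-0.0, -0.001, -1.0]]
ft_force: [-1.3, 1.0, 5.5]
width: 0.0088
gripper_force: 30.2
clock: 9.4
tcp_pos: [0.4909, 0.2431, 0.3365]
tool_rot: [[0.984, 0.176, -0.001], [0.176, -0.984, -0.001], [-0.001, 0.001, -1.0]]
ft_force: [0.1, -0.1, -0.2]
width: 0.02
gripper_force: 0.0
```

```bash
python3 -m inch '[{"x":0,"y":0,"z":0,"turn":0},{"x":0,"y":0,"z":0,"turn":0},{"x":0,"y":0,"z":0,"turn":0},{"x":0,"y":0,"z":0,"turn":0},{"x":0,"y":0,"z":0,"turn":0}]'; python3 - <<'E'
from h import *
seeds(*shot('top','t3'),dict(stapler=(321,250),roller=(372,262),pencil=(370,333),highl=(417,329),eraser=(306,333),cup=(430,243)))
shot('scene','s3')
E
```

```text
clock: 9.9
tcp_pos: [0.4908, 0.2438, 0.3344]
tool_rot: [[0.984, 0.177, -0.002], [0.177, -0.984, -0.001], [-0.002, 0.001, -1.0]]
ft_force: [0.4, -0.3, -0.2]
width: 0.0195
gripper_force: 0.0
stapler c [ 623. -181.] size [111.  32.] long axis deg -2.3 ztop 41.0 n 689
roller c [ 609. -297.] size [80. 36.] long axis deg -15.1 ztop 21.0 n 480
pencil c [ 437. -291.] size [124.  12.] long axis deg 4.3 ztop 15.0 n 298
highl c [ 452. -394.] size [119.  28.] long axis deg -19.0 ztop 19.0 n 599
eraser c [ 438. -151.] size [62. 26.] long axis deg 13.9 ztop 18.0 n 355
cup c [ 630. -421.] size [90. 75.] long axis deg 84.3 ztop 87.0 n 874
```

View pics/s3.png

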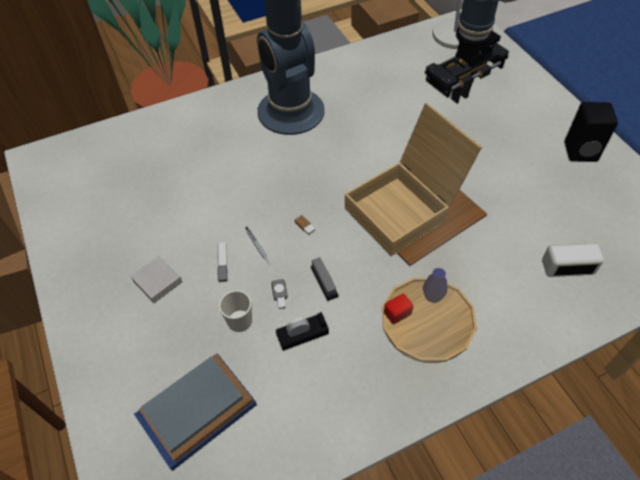

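The lid is open on its stop, with the lid top edge near (455,125), and all items are where they were.

```bash
python3 -m inch '[{"x":-0.004,"y":-0.049,"z":0,"turn":-1},{"x":-0.004,"y":-0.049,"z":0,"turn":-1},{"x":-0.004,"y":-0.049,"z":0,"turn":-1},{"x":-0.004,"y":-0.049,"z":0,"turn":-1},{"x":-0.004,"y":-0.049,"z":0,"turn":-1},{"x":-0.004,"y":-0.049,"z":0,"turn":-1},{"x":-0.005,"y":-0.049,"z":0,"turn":0},{"x":-0.005,"y":-0.048,"z":0,"turn":0},{"x":-0.006,"y":-0.048,"z":0,"turn":0},{"x":-0.006,"y":-0.048,"z":0,"turn":0}]' -0.08 && python3 -m inch '[{"x":0,"y":-0.048,"z":-0.01,"turn":0},{"x":0,"y":0,"z":-0.05,"turn":0},{"x":0,"y":0,"z":-0.05,"turn":0},{"x":0,"y":0,"z":-0.05,"turn":0},{"x":0,"y":0,"z":-0.05,"turn":0},{"x":0,"y":0,"z":-0.05,"turn":0},{"x":0,"y":0,"z":-0.03,"turn":0},{"x":0,"y":0,"z":0,"turn":0},{"x":0,"y":0,"z":0,"turn":0}]'; python3 -c "
from cell import monitor;print(monitor.read_state()['joint_positions'])"
```

```text
clock: 11.0
tcp_pos: [0.4446, -0.2446, 0.3356]
tool_rot: [[0.997, 0.073, 0.0], [0.073, -0.997, -0.0], [0.0, 0.0, -1.0]]
ft_force: [0.0, 0.5, 0.5]
width: 0.0401
gripper_force: 0.0
clock: 11.9
tcp_pos: [0.4456, -0.2909, 0.0459]
tool_rot: [[0.997, 0.073, 0.0], [0.073, -0.997, 0.0], [0.0, -0.0, -1.0]]
ft_force: [0.2, -0.5, -0.3]
width: 0.0398
gripper_force: 0.0
[ 31.13587065  26.74794246  -3.21446396 116.05296074   2.38678686
  37.25719092 -59.42280509]
```

```bash
python3 -m inch '[{"x":0,"y":0,"z":-0.03,"turn":0},{"x":0,"y":0,"z":-0.013,"turn":0},{"x":0,"y":0,"z":0,"turn":0}]' && python3 -m inch '[{"x":0,"y":0,"z":0,"turn":0},{"x":0,"y":0,"z":0,"turn":0},{"x":0,"y":0,"z":0,"turn":0},{"x":0,"y":0,"z":0,"turn":0},{"x":0,"y":0,"z":0,"turn":0},{"x":0,"y":0,"z":0.03,"turn":0},{"x":0,"y":0,"z":0.04,"turn":0},{"x":0,"y":0,"z":0.05,"turn":0},{"x":0,"y":0,"z":0.05,"turn":0},{"x":0,"y":0,"z":0,"turn":0}]' -1
```

```text
clock: 12.2
tcp_pos: [0.445, -0.2907, 0.0027]
tool_rot: [[0.997, 0.073, -0.001], [0.073, -0.997, 0.0], [-0.001, -0.0, -1.0]]
ft_force: [-0.1, 0.3, 0.1]
width: 0.04
gripper_force: 0.0
clock: 13.2
tcp_pos: [0.4493, -0.2931, 0.1798]
tool_rot: [[0.997, 0.073, 0.013], [0.073, -0.997, -0.007], [0.012, 0.008, -1.0]]
ft_force: [0.5, 0.4, 0.3]
width: 0.0116
gripper_force: 30.0
```

```bash
python3 -m inch '[{"x":0.001,"y":0.03,"z":0,"turn":8.1},{"x":0.001,"y":0.03,"z":0,"turn":8.1},{"x":0.001,"y":0.03,"z":0,"turn":8.1},{"x":0.001,"y":0.03,"z":0,"turn":8.1},{"x":0.001,"y":0.03,"z":0,"turn":8.1},{"x":0.001,"y":0.03,"z":0,"turn":8.1},{"x":0.001,"y":0.03,"z":0,"turn":8.1},{"x":0.001,"y":0.03,"z":0,"turn":8.1},{"x":0.001,"y":0.03,"z":0,"turn":8.1},{"x":0,"y":0.03,"z":0,"turn":8.1}]' && python3 -m inch '[{"x":0,"y":0.029,"z":0,"turn":7.5},{"x":0,"y":0.029,"z":0,"turn":7.5},{"x":0,"y":0,"z":0,"turn":0},{"x":0,"y":0,"z":-0.04,"turn":0},{"x":0,"y":0,"z":-0.03,"turn":0},{"x":0,"y":0,"z":0,"turn":0},{"x":0,"y":0,"z":0,"turn":0}]'
```

```text
clock: 14.2
tcp_pos: [0.4537, 0.0103, 0.1721]
tool_rot: [[0.078, 0.997, -0.001], [0.997, -0.078, 0.0], [0.0, -0.001, -1.0]]
ft_force: [0.6, 0.4, -0.4]
width: 0.0115
gripper_force: 30.0
clock: 14.9
tcp_pos: [0.454, 0.0668, 0.1026]
tool_rot: [[-0.176, 0.984, -0.001], [0.984, 0.176, 0.0], [0.0, -0.001, -1.0]]
ft_force: [-0.3, 1.6, -0.3]
width: 0.0118
gripper_force: 30.0
```

```bash
python3 -m inch '[{"x":0,"y":0,"z":-0.03,"turn":0},{"x":0,"y":0,"z":-0.03,"turn":0},{"x":0,"y":0,"z":-0.019,"turn":0},{"x":0,"y":0,"z":0,"turn":0}]' && python3 -m inch '[{"x":0,"y":0,"z":0,"turn":0},{"x":0,"y":0,"z":0,"turn":0},{"x":0,"y":0,"z":0,"turn":0},{"x":0,"y":0,"z":0.03,"turn":0},{"x":0,"y":0,"z":0.04,"turn":0},{"x":0,"y":0,"z":0.05,"turn":0},{"x":0,"y":0,"z":0.03,"turn":0}]' -0.45 && python3 -m inch '[{"x":0,"y":-0.045,"z":0.01,"turn":-8.5},{"x":0,"y":-0.045,"z":0.01,"turn":-8.5},{"x":0,"y":-0.045,"z":0.01,"turn":-8.5},{"x":0,"y":-0.045,"z":0,"turn":-8.5},{"x":0,"y":-0.045,"z":0,"turn":-8.5},{"x":0,"y":-0.045,"z":0,"turn":-8.5},{"x":0,"y":-0.045,"z":0,"turn":-8.5},{"x":0,"y":-0.045,"z":0,"turn":-8.5},{"x":0,"y":-0.045,"z":0,"turn":-8.5},{"x":0,"y":-0.045,"z":0,"turn":-8.5}]' 0.1
python3 - <<'E'
from h import *
seeds(*shot('top','t4'),dict(stapler=(321,250),roller=(372,262),highl=(417,329),eraser=(306,333)))
p,*_=shot('wrist','w4')
E
```

```text
clock: 15.3
tcp_pos: [0.4539, 0.0668, 0.0232]
tool_rot: [[-0.176, 0.984, -0.002], [0.984, 0.176, -0.0], [-0.0, -0.002, -1.0]]
ft_force: [-0.8, -0.1, -0.2]
width: 0.0116
gripper_force: 30.0
clock: 16.0
tcp_pos: [0.4556, 0.0678, 0.1778]
tool_rot: [[-0.177, 0.984, 0.006], [0.984, 0.177, 0.001], [-0.0, 0.006, -1.0]]
ft_force: [1.2, -1.0, 0.1]
width: 0.024
gripper_force: 0.0
clock: 17.0
tcp_pos: [0.4541, -0.3846, 0.2048]
tool_rot: [[0.967, 0.256, 0.002], [0.256, -0.967, -0.001], [0.001, 0.001, -1.0]]
ft_force: [0.5, -0.6, 0.4]
width: 0.0478
gripper_force: 0.0
stapler c [ 623. -181.] size [110.  33.] long axis deg -2.2 ztop 41.0 n 689
roller c [ 609. -297.] size [81. 36.] long axis deg -14.9 ztop 22.0 n 485
highl none
eraser c [ 439. -151.] size [63. 26.] long axis deg 14.0 ztop 18.0 n 353
```

View pics/t4.png

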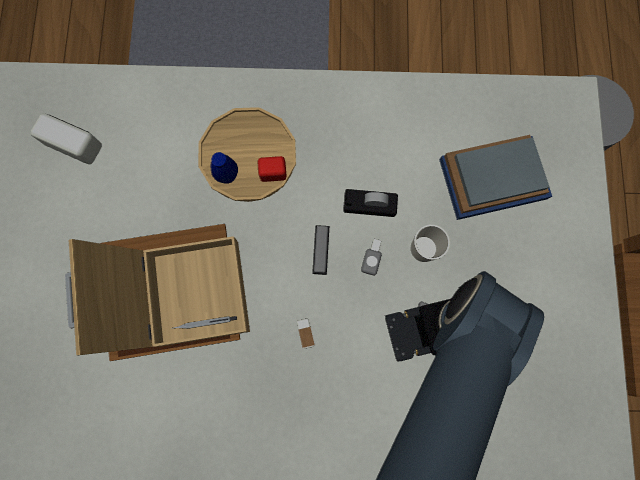

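The pencil lies in the case near (207,322). The arm hides the highlighter from the top camera, so I check it from the scene camera.

```bash
python3 -m inch '[{"x":-0.002,"y":-0.009,"z":0,"turn":-8.5},{"x":0,"y":0,"z":0,"turn":-8.5},{"x":0,"y":0,"z":0,"turn":-8.5},{"x":0,"y":0,"z":0,"turn":-8.3},{"x":0,"y":0,"z":0,"turn":0},{"x":0,"y":0,"z":0,"turn":0}]'
python3 - <<'E'
from h import *
seeds(*shot('scene','s4'),dict(highl=(222,261),highl2=(222,272)))
E
```

```text
clock: 17.7
tcp_pos: [0.4524, -0.3913, 0.2042]
tool_rot: [[0.949, -0.315, 0.001], [-0.315, -0.949, -0.0], [0.001, -0.0, -1.0]]
ft_force: [-0.2, -0.6, 0.3]
width: 0.048
gripper_force: 0.0
highl c [ 453. -395.] size [131.  25.] long axis deg -19.2 ztop 20.0 n 351
highl2 c [ 453. -395.] size [131.  25.] long axis deg -19.2 ztop 20.0 n 351
```

```bash
python3 -m inch '[{"x":0,"y":-0.002,"z":-0.05,"turn":0},{"x":0,"y":0,"z":-0.05,"turn":0},{"x":0,"y":0,"z":-0.05,"turn":0},{"x":0,"y":0,"z":-0.03,"turn":0},{"x":0,"y":0,"z":-0.02,"turn":0},{"x":0,"y":0,"z":0,"turn":0},{"x":0,"y":0,"z":0,"turn":0}]' && python3 -m inch '[{"x":0,"y":0,"z":0,"turn":0},{"x":0,"y":0,"z":0,"turn":0},{"x":0,"y":0,"z":0,"turn":0},{"x":0,"y":0,"z":0,"turn":0},{"x":0,"y":0,"z":0,"turn":0},{"x":0,"y":0,"z":0.03,"turn":0},{"x":0,"y":0,"z":0.04,"turn":0},{"x":0,"y":0,"z":0.05,"turn":0},{"x":0,"y":0,"z":0.05,"turn":0},{"x":0,"y":0,"z":0,"turn":0}]' -1
```

```text
clock: 18.45
tcp_pos: [0.4523, -0.3937, 0.0035]
tool_rot: [[0.948, -0.317, 0.0], [-0.317, -0.948, 0.0], [-0.0, -0.0, -1.0]]
ft_force: [0.6, 0.6, 0.7]
width: 0.0482
gripper_force: 0.0
clock: 19.45
tcp_pos: [0.4559, -0.3969, 0.1815]
tool_rot: [[0.948, -0.319, 0.012], [-0.319, -0.948, -0.009], [0.014, 0.005, -1.0]]
ft_force: [0.5, -0.9, -0.8]
width: 0.0235
gripper_force: 30.0
```

```bash
python3 -m inch '[{"x":0.003,"y":0.033,"z":0,"turn":8.5},{"x":0.003,"y":0.033,"z":0,"turn":8.5},{"x":0.003,"y":0.033,"z":0,"turn":8.5},{"x":0.003,"y":0.033,"z":0,"turn":8.5},{"x":0.003,"y":0.033,"z":0,"turn":8.5},{"x":0.003,"y":0.033,"z":0,"turn":8.5},{"x":0.003,"y":0.033,"z":0,"turn":8.5},{"x":0.003,"y":0.033,"z":0,"turn":8.5},{"x":0.003,"y":0.033,"z":0,"turn":8.5},{"x":0.003,"y":0.033,"z":0,"turn":8.5}]' && python3 -m inch '[{"x":0.003,"y":0.034,"z":0,"turn":8.5},{"x":0.003,"y":0.034,"z":0,"turn":8.5},{"x":0.003,"y":0.034,"z":0,"turn":8.5},{"x":0.002,"y":0.035,"z":0,"turn":8.3},{"x":0,"y":0,"z":0,"turn":0},{"x":0,"y":0,"z":-0.04,"turn":0},{"x":0,"y":0,"z":-0.03,"turn":0},{"x":0,"y":0,"z":0,"turn":0},{"x":0,"y":0,"z":0,"turn":0}]'
```

```text
clock: 20.45
tcp_pos: [0.4818, -0.0625, 0.1734]
tool_rot: [[0.395, 0.919, -0.0], [0.919, -0.395, -0.0], [-0.0, -0.0, -1.0]]
ft_force: [0.5, -1.0, -0.3]
width: 0.0239
gripper_force: 30.0
clock: 21.35
tcp_pos: [0.4931, 0.0728, 0.1037]
tool_rot: [[-0.176, 0.984, -0.001], [0.984, 0.176, 0.0], [0.0, -0.001, -1.0]]
ft_force: [0.3, 0.4, -0.4]
width: 0.0236
gripper_force: 30.0
```

```bash
python3 -m inch '[{"x":0,"y":0,"z":-0.03,"turn":0},{"x":0,"y":0,"z":-0.03,"turn":0},{"x":0,"y":0,"z":-0.02,"turn":0},{"x":0,"y":0,"z":0,"turn":0}]' && python3 -m inch '[{"x":0,"y":0,"z":0,"turn":0},{"x":0,"y":0,"z":0,"turn":0},{"x":0,"y":0,"z":0,"turn":0},{"x":0,"y":0,"z":0.03,"turn":0},{"x":0,"y":0,"z":0.04,"turn":0},{"x":0,"y":0,"z":0.05,"turn":0},{"x":0,"y":0,"z":0.03,"turn":0}]' -0.3 && python3 -m inch '[{"x":-0.004,"y":-0.022,"z":0.01,"turn":-8.6},{"x":-0.005,"y":-0.022,"z":0.01,"turn":-8.5},{"x":-0.005,"y":-0.022,"z":0.01,"turn":-8.5},{"x":-0.005,"y":-0.022,"z":0,"turn":-8.5},{"x":-0.006,"y":-0.022,"z":0,"turn":-8.5},{"x":-0.006,"y":-0.023,"z":0,"turn":-8.5},{"x":-0.006,"y":-0.023,"z":0,"turn":-8.5},{"x":-0.006,"y":-0.023,"z":0,"turn":-8.5},{"x":-0.006,"y":-0.023,"z":0,"turn":-8.5},{"x":-0.006,"y":-0.023,"z":0,"turn":-8.5}]' 0.15
python3 - <<'E'
from h import *
seeds(*shot('top','t5'),dict(stapler=(321,250),roller=(372,262)))
seeds(*shot('scene','s5'),dict(eraser=(305,225)))
E
```

```text
clock: 21.75
tcp_pos: [0.4928, 0.0727, 0.0232]
tool_rot: [[-0.176, 0.984, -0.002], [0.984, 0.176, -0.001], [-0.0, -0.002, -1.0]]
ft_force: [-0.8, -1.0, 0.6]
width: 0.0235
gripper_force: 30.0
clock: 22.45
tcp_pos: [0.4946, 0.0739, 0.178]
tool_rot: [[-0.177, 0.984, 0.006], [0.984, 0.177, 0.001], [-0.0, 0.006, -1.0]]
ft_force: [1.4, 0.0, -0.4]
width: 0.0302
gripper_force: 0.0
stapler c [ 624. -182.] size [112.  34.] long axis deg -2.2 ztop 41.0 n 685
roller c [ 609. -296.] size [80. 38.] long axis deg -14.8 ztop 21.0 n 483
eraser c [ 439. -154.] size [67. 31.] long axis deg 13.4 ztop 20.0 n 204out of range: a turn must lie within [-8.59, 8.59]
```

```bash
python3 -m inch '[{"x":-0.004,"y":-0.022,"z":0.01,"turn":-8.5},{"x":-0.005,"y":-0.022,"z":0.01,"turn":-8.5},{"x":-0.005,"y":-0.022,"z":0.01,"turn":-8.5},{"x":-0.005,"y":-0.022,"z":0,"turn":-8.5},{"x":-0.006,"y":-0.022,"z":0,"turn":-8.5},{"x":-0.006,"y":-0.023,"z":0,"turn":-8.5},{"x":-0.006,"y":-0.023,"z":0,"turn":-8.5},{"x":-0.006,"y":-0.023,"z":0,"turn":-8.5},{"x":-0.006,"y":-0.023,"z":0,"turn":-8.5},{"x":-0.006,"y":-0.023,"z":0,"turn":-8.5}]' 0.15 && python3 -m inch '[{"x":0,"y":0,"z":-0.05,"turn":-1.2},{"x":0,"y":0,"z":-0.05,"turn":0},{"x":0,"y":0,"z":-0.04,"turn":0},{"x":0,"y":0,"z":0,"turn":0},{"x":0,"y":0,"z":0,"turn":0}]'
python3 - <<'E'
from h import *
seeds(*shot('scene','s6'),dict(eraser=(305,225),e2=(300,220),e3=(311,229)))
E
```

```text
clock: 23.55
tcp_pos: [0.4374, -0.1526, 0.2035]
tool_rot: [[0.967, 0.256, -0.0], [0.256, -0.967, -0.0], [-0.0, 0.0, -1.0]]
ft_force: [0.0, -0.5, 0.6]
width: 0.0502
gripper_force: 0.0
clock: 24.05
tcp_pos: [0.4382, -0.1516, 0.0639]
tool_rot: [[0.97, 0.242, -0.001], [0.242, -0.97, 0.0], [-0.001, -0.001, -1.0]]
ft_force: [-0.0, 0.6, -0.3]
width: 0.0499
gripper_force: 0.0
eraser c [ 381. -167.] size [205. 193.] long axis deg 13.2 ztop 189.0 n 2008
e2 c [ 381. -167.] size [205. 193.] long axis deg 13.2 ztop 189.0 n 2008
e3 c [ 381. -167.] size [205. 193.] long axis deg 13.2 ztop 189.0 n 2008
```

```bash
python3 -m inch '[{"x":0,"y":0,"z":-0.03,"turn":0},{"x":0,"y":0,"z":-0.03,"turn":0},{"x":0,"y":0,"z":0,"turn":0}]' && python3 -m inch '[{"x":0,"y":0,"z":0,"turn":0},{"x":0,"y":0,"z":0,"turn":0},{"x":0,"y":0,"z":0,"turn":0},{"x":0,"y":0,"z":0,"turn":0},{"x":0,"y":0,"z":0,"turn":0},{"x":0,"y":0,"z":0.03,"turn":0},{"x":0,"y":0,"z":0.04,"turn":0},{"x":0,"y":0,"z":0.05,"turn":0},{"x":0,"y":0,"z":0.05,"turn":0},{"x":0,"y":0,"z":0,"turn":0}]' -1
```

```text
clock: 24.4
tcp_pos: [0.4377, -0.1517, 0.0035]
tool_rot: [[0.97, 0.242, -0.002], [0.242, -0.97, 0.0], [-0.002, -0.001, -1.0]]
ft_force: [-0.7, -0.3, 0.1]
width: 0.0503
gripper_force: 0.0
clock: 25.4
tcp_pos: [0.4426, -0.1529, 0.1805]
tool_rot: [[0.97, 0.242, 0.014], [0.242, -0.97, -0.004], [0.012, 0.008, -1.0]]
ft_force: [1.0, -0.9, -0.3]
width: 0.0258
gripper_force: 30.0
```

```bash
python3 -m inch '[{"x":0.008,"y":0.024,"z":0,"turn":8.5},{"x":0.008,"y":0.024,"z":0,"turn":8.5},{"x":0.008,"y":0.024,"z":0,"turn":8.5},{"x":0.008,"y":0.024,"z":0,"turn":8.5},{"x":0.008,"y":0.024,"z":0,"turn":8.5},{"x":0.008,"y":0.024,"z":0,"turn":8.5},{"x":0.008,"y":0.024,"z":0,"turn":8.5},{"x":0.008,"y":0.024,"z":0,"turn":8.5},{"x":0.008,"y":0.024,"z":0,"turn":8.5},{"x":0.009,"y":0.027,"z":0,"turn":8.5}]' && python3 -m inch '[{"x":0.01,"y":0.028,"z":0,"turn":1.2},{"x":0,"y":0,"z":0,"turn":0},{"x":0,"y":0,"z":-0.05,"turn":0},{"x":0,"y":0,"z":-0.05,"turn":0},{"x":0,"y":0,"z":-0.03,"turn":0},{"x":0,"y":0,"z":-0.02,"turn":0},{"x":0,"y":0,"z":0,"turn":0}]'
```

```text
clock: 26.4
tcp_pos: [0.5189, 0.0915, 0.1732]
tool_rot: [[-0.162, 0.987, -0.001], [0.987, 0.162, -0.001], [-0.001, -0.001, -1.0]]
ft_force: [-0.3, -0.4, -0.0]
width: 0.0253
gripper_force: 30.0
clock: 27.1
tcp_pos: [0.5273, 0.1178, 0.0211]
tool_rot: [[-0.177, 0.984, -0.005], [0.984, 0.177, -0.002], [-0.001, -0.005, -1.0]]
ft_force: [-0.0, 0.4, 0.3]
width: 0.0256
gripper_force: 30.0
```

```bash
python3 -m inch '[{"x":0,"y":0,"z":0,"turn":0},{"x":0,"y":0,"z":0,"turn":0},{"x":0,"y":0,"z":0,"turn":0},{"x":0,"y":0,"z":0.03,"turn":0},{"x":0,"y":0,"z":0.04,"turn":0},{"x":0,"y":0,"z":0.05,"turn":0},{"x":0,"y":0,"z":0.03,"turn":0}]' -0.25 && python3 -m inch '[{"x":0.005,"y":-0.027,"z":0.01,"turn":-8.2},{"x":0.004,"y":-0.027,"z":0.01,"turn":-8.2},{"x":0.004,"y":-0.027,"z":0.01,"turn":-8.2},{"x":0.004,"y":-0.027,"z":0,"turn":-8.2},{"x":0.004,"y":-0.027,"z":0,"turn":-8.2},{"x":0.004,"y":-0.027,"z":0,"turn":-8.2},{"x":0.004,"y":-0.027,"z":0,"turn":-8.2},{"x":0.004,"y":-0.027,"z":0,"turn":-8.2},{"x":0.004,"y":-0.027,"z":0,"turn":-8.2},{"x":0.004,"y":-0.027,"z":0,"turn":-8.2}]' 0.3 
python3 - <<'E'
from h import *
seeds(*shot('top','t7'),dict(stapler=(321,250),roller=(372,262),cup=(430,243)))
seeds(*shot('scene','s7'),dict(roller=(280,290),cup=(236,305)))
E
```

```text
clock: 27.8
tcp_pos: [0.5304, 0.1199, 0.1778]
tool_rot: [[-0.177, 0.984, 0.005], [0.984, 0.177, 0.001], [0.0, 0.005, -1.0]]
ft_force: [0.9, 0.0, -0.3]
width: 0.0322
gripper_force: 0.0
clock: 28.8
tcp_pos: [0.5701, -0.1519, 0.2044]
tool_rot: [[0.952, 0.307, 0.001], [0.307, -0.952, -0.0], [0.001, 0.001, -1.0]]
ft_force: [1.8, 0.1, 0.9]
width: 0.0565
gripper_force: 0.0
stapler none
roller c [ 609. -297.] size [80. 37.] long axis deg -15.3 ztop 22.0 n 484
cup c [ 630. -414.] size [75. 73.] long axis deg -89.6 ztop 87.0 n 886
roller c [ 610. -299.] size [84. 38.] long axis deg -11.8 ztop 23.0 n 350
cup c [ 613. -420.] size [120.  76.] long axis deg 11.0 ztop 86.0 n 1037
```

View pics/t7.png

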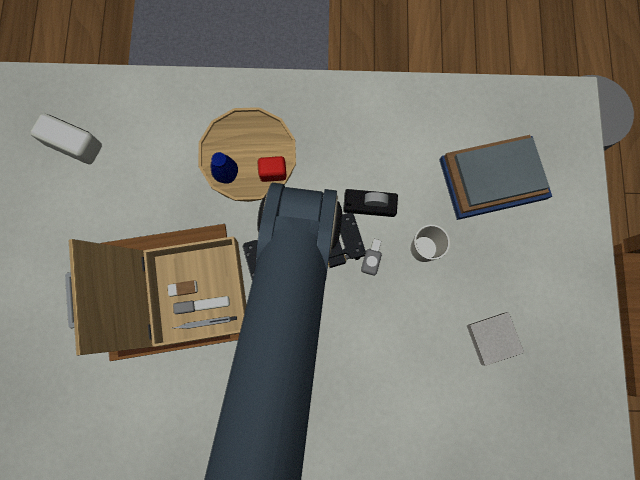

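Three items lie in the case: eraser (182,288), highlighter (202,305) and pencil (207,322). The roller hasn't moved.

```bash
python3 -m inch '[{"x":0.004,"y":-0.028,"z":0,"turn":-8},{"x":0.004,"y":-0.028,"z":0,"turn":-8},{"x":0.004,"y":-0.028,"z":0,"turn":-8},{"x":0.004,"y":-0.028,"z":0,"turn":-8},{"x":0.004,"y":-0.028,"z":0,"turn":-8},{"x":0,"y":0,"z":-0.05,"turn":0},{"x":0,"y":0,"z":-0.05,"turn":0},{"x":0,"y":0,"z":-0.03,"turn":0},{"x":0,"y":0,"z":0,"turn":0},{"x":0,"y":0,"z":0,"turn":0}]'; python3 - <<'E'
from h import *
shot('wrist','w8')
E
```

```text
clock: 29.9
tcp_pos: [0.5909, -0.2903, 0.0745]
tool_rot: [[0.929, -0.37, 0.001], [-0.37, -0.929, 0.0], [0.001, -0.001, -1.0]]
ft_force: [0.9, -0.5, 0.4]
width: 0.0566
gripper_force: 0.0
```

View pics/w8.png

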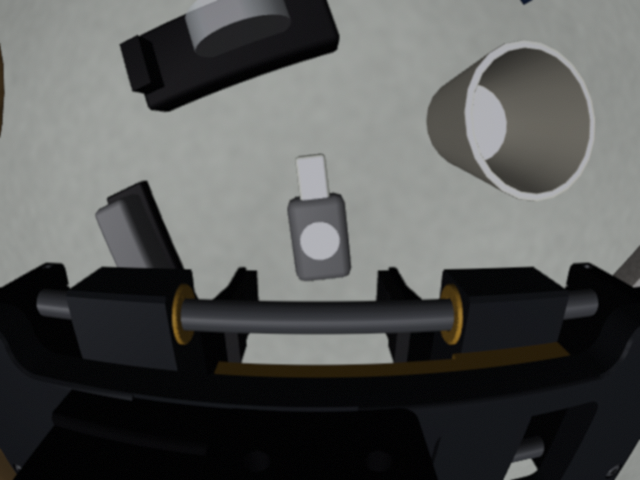

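The wrist view shows the roller at (320,220) centred between the fingers. The cup at (510,120) is clear of the body.

```bash
python3 -m inch '[{"x":0,"y":0,"z":-0.03,"turn":0},{"x":0,"y":0,"z":-0.02,"turn":0},{"x":0,"y":0,"z":-0.018,"turn":0},{"x":0,"y":0,"z":0,"turn":0}]' && python3 -m inch '[{"x":0,"y":0,"z":0,"turn":0},{"x":0,"y":0,"z":0,"turn":0},{"x":0,"y":0,"z":0,"turn":0},{"x":0,"y":0,"z":0,"turn":0},{"x":0,"y":0,"z":0,"turn":0},{"x":0,"y":0,"z":0.03,"turn":0},{"x":0,"y":0,"z":0.04,"turn":0},{"x":0,"y":0,"z":0.05,"turn":0},{"x":0,"y":0,"z":0.05,"turn":0},{"x":0,"y":0,"z":0,"turn":0}]' -1
```

```text
clock: 30.35
tcp_pos: [0.5903, -0.2905, 0.0061]
tool_rot: [[0.929, -0.371, -0.0], [-0.371, -0.929, 0.0], [-0.0, -0.0, -1.0]]
ft_force: [-0.2, 0.5, 0.5]
width: 0.0569
gripper_force: 0.0
clock: 31.35
tcp_pos: [0.5947, -0.2928, 0.1845]
tool_rot: [[0.928, -0.372, 0.015], [-0.372, -0.928, -0.006], [0.016, 0.0, -1.0]]
ft_force: [0.4, -1.2, 0.1]
width: 0.0363
gripper_force: 29.0
```

```bash
python3 -m inch '[{"x":-0.003,"y":0.021,"z":0,"turn":8.1},{"x":-0.003,"y":0.021,"z":0,"turn":8.1},{"x":-0.003,"y":0.021,"z":0,"turn":8.1},{"x":-0.003,"y":0.021,"z":0,"turn":8.1},{"x":-0.003,"y":0.021,"z":0,"turn":8.1},{"x":-0.003,"y":0.021,"z":0,"turn":8.1},{"x":-0.003,"y":0.021,"z":0,"turn":8.1},{"x":-0.003,"y":0.021,"z":0,"turn":8.1},{"x":-0.003,"y":0.021,"z":0,"turn":8.1},{"x":-0.003,"y":0.021,"z":0,"turn":8.1}]' && python3 -m inch '[{"x":-0.003,"y":0.021,"z":0,"turn":8.1},{"x":-0.003,"y":0.021,"z":0,"turn":8.1},{"x":-0.003,"y":0.021,"z":0,"turn":8.1},{"x":-0.003,"y":0.021,"z":0,"turn":8.1},{"x":-0.002,"y":0.019,"z":0,"turn":8.5},{"x":0,"y":0,"z":0,"turn":0},{"x":0,"y":0,"z":-0.04,"turn":0},{"x":0,"y":0,"z":-0.03,"turn":0},{"x":0,"y":0,"z":0,"turn":0},{"x":0,"y":0,"z":0,"turn":0}]'
```

```text
clock: 32.35
tcp_pos: [0.5597, -0.08, 0.1753]
tool_rot: [[0.507, 0.862, -0.0], [0.862, -0.507, -0.0], [-0.0, -0.0, -1.0]]
ft_force: [-0.1, -0.2, 0.3]
width: 0.0365
gripper_force: 29.0
clock: 33.35
tcp_pos: [0.5464, 0.0214, 0.1058]
tool_rot: [[-0.173, 0.985, -0.001], [0.985, 0.173, -0.0], [-0.0, -0.001, -1.0]]
ft_force: [-0.4, 1.4, 0.0]
width: 0.0361
gripper_force: 29.0
```

```bash
python3 -m inch '[{"x":0,"y":0,"z":-0.03,"turn":0},{"x":0,"y":0,"z":-0.03,"turn":0},{"x":0,"y":0,"z":-0.02,"turn":0},{"x":0,"y":0,"z":0,"turn":0}]' && python3 -m inch '[{"x":0,"y":0,"z":0,"turn":0},{"x":0,"y":0,"z":0,"turn":0},{"x":0,"y":0,"z":0,"turn":0},{"x":0,"y":0,"z":0.03,"turn":0},{"x":0,"y":0,"z":0.04,"turn":0},{"x":0,"y":0,"z":0.05,"turn":0},{"x":0,"y":0,"z":0.03,"turn":0}]' 0 && python3 -m inch '[{"x":0,"y":-0.025,"z":0.01,"turn":-8.5},{"x":0,"y":-0.025,"z":0.01,"turn":-8.5},{"x":0,"y":-0.025,"z":0.01,"turn":-8.5},{"x":0,"y":-0.025,"z":0,"turn":-8.5},{"x":0,"y":-0.025,"z":0,"turn":-8.5},{"x":0,"y":-0.025,"z":0,"turn":-8.5},{"x":0,"y":-0.025,"z":0,"turn":-8.5},{"x":0,"y":-0.025,"z":0,"turn":-8.5},{"x":0.02,"y":0,"z":0,"turn":-8.5},{"x":0.02,"y":0,"z":0,"turn":-8.5}]' 0.3 && python3 -m inch '[{"x":0.02,"y":0,"z":0,"turn":-8.5},{"x":0.016,"y":0,"z":0,"turn":-8.5},{"x":0,"y":0,"z":0,"turn":0},{"x":0,"y":0,"z":0,"turn":0}]'
python3 - <<'E'
from h import *
seeds(*shot('scene','s9'),dict(stapler=(325,278),st2=(330,290)))
shot('wrist','w9')
E
```

```text
clock: 33.75
tcp_pos: [0.5464, 0.0216, 0.0254]
tool_rot: [[-0.174, 0.985, -0.001], [0.985, 0.174, -0.0], [-0.0, -0.001, -1.0]]
ft_force: [-0.7, -0.8, -0.1]
width: 0.0357
gripper_force: 29.3
clock: 34.45
tcp_pos: [0.5477, 0.0228, 0.1801]
tool_rot: [[-0.176, 0.984, 0.006], [0.984, 0.176, 0.0], [-0.001, 0.006, -1.0]]
ft_force: [0.4, 0.3, 0.6]
width: 0.0437
gripper_force: 0.0
clock: 35.45
tcp_pos: [0.5863, -0.1793, 0.2068]
tool_rot: [[0.968, 0.252, 0.001], [0.252, -0.968, -0.001], [0.001, 0.001, -1.0]]
ft_force: [0.8, 0.7, 0.8]
width: 0.0564
gripper_force: 0.0
clock: 35.85
tcp_pos: [0.6218, -0.1775, 0.206]
tool_rot: [[1.0, -0.03, -0.0], [-0.03, -1.0, -0.0], [-0.0, 0.0, -1.0]]
ft_force: [-0.7, 0.2, -0.2]
width: 0.0566
gripper_force: 0.0
stapler c [ 625. -185.] size [111.  32.] long axis deg -1.3 ztop 42.0 n 584
st2 c [ 625. -185.] size [111.  32.] long axis deg -1.3 ztop 42.0 n 584
```

View pics/s9.png

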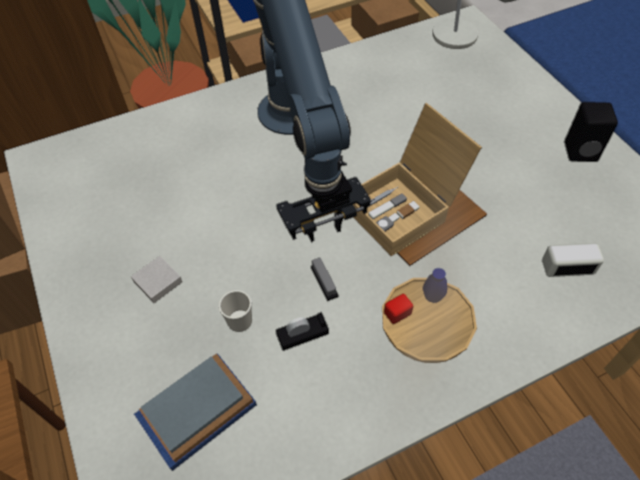

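The roller is in the case, near (390,222). The stapler hasn't moved, so I pick it now.

```bash
python3 -m inch '[{"x":0.001,"y":-0.004,"z":-0.05,"turn":0},{"x":0,"y":0,"z":-0.05,"turn":0},{"x":0,"y":0,"z":-0.04,"turn":0},{"x":0,"y":0,"z":-0.03,"turn":0},{"x":0,"y":0,"z":-0.021,"turn":0},{"x":0,"y":0,"z":0,"turn":0},{"x":0,"y":0,"z":0,"turn":0}]' && python3 -m inch '[{"x":0,"y":0,"z":0,"turn":0},{"x":0,"y":0,"z":0,"turn":0},{"x":0,"y":0,"z":0,"turn":0},{"x":0,"y":0,"z":0,"turn":0},{"x":0,"y":0,"z":0,"turn":0},{"x":0,"y":0,"z":0.03,"turn":0},{"x":0,"y":0,"z":0.04,"turn":0},{"x":0,"y":0,"z":0.05,"turn":0},{"x":0,"y":0,"z":0.05,"turn":0},{"x":0,"y":0,"z":0,"turn":0}]' -1
```

```text
clock: 36.65
tcp_pos: [0.6231, -0.1821, 0.0155]
tool_rot: [[0.999, -0.033, 0.0], [-0.033, -0.999, 0.0], [0.0, -0.0, -1.0]]
ft_force: [-0.5, -0.6, 0.8]
width: 0.0563
gripper_force: 0.0
clock: 37.65
tcp_pos: [0.6279, -0.1826, 0.1933]
tool_rot: [[0.999, -0.033, 0.015], [-0.033, -0.999, -0.004], [0.015, 0.003, -1.0]]
ft_force: [1.5, 0.0, -0.4]
width: 0.0257
gripper_force: 30.0
```

```bash
python3 -m inch '[{"x":0,"y":0.023,"z":0,"turn":8.5},{"x":0,"y":0.023,"z":0,"turn":8.5},{"x":-0.004,"y":0.023,"z":0,"turn":8.5},{"x":-0.004,"y":0.023,"z":0,"turn":8.5},{"x":-0.004,"y":0.023,"z":0,"turn":8.5},{"x":-0.004,"y":0.023,"z":0,"turn":8.5},{"x":-0.004,"y":0.023,"z":0,"turn":8.5},{"x":-0.004,"y":0.023,"z":0,"turn":8.5},{"x":-0.004,"y":0.023,"z":0,"turn":8.5},{"x":-0.004,"y":0.023,"z":0,"turn":8.5}]' && python3 -m inch '[{"x":-0.004,"y":0.022,"z":0,"turn":8.5},{"x":-0.003,"y":0.021,"z":0,"turn":8.5},{"x":0,"y":0,"z":0,"turn":0},{"x":0,"y":0,"z":-0.04,"turn":0},{"x":0,"y":0,"z":-0.03,"turn":0},{"x":0,"y":0,"z":0,"turn":0},{"x":0,"y":0,"z":0,"turn":0}]'
```

```text
clock: 38.65
tcp_pos: [0.5905, 0.049, 0.1842]
tool_rot: [[0.114, 0.993, -0.001], [0.993, -0.114, -0.0], [-0.0, -0.001, -1.0]]
ft_force: [0.5, 0.5, -0.9]
width: 0.0259
gripper_force: 30.0
clock: 39.35
tcp_pos: [0.5843, 0.0905, 0.1148]
tool_rot: [[-0.174, 0.985, -0.001], [0.985, 0.174, -0.0], [-0.0, -0.001, -1.0]]
ft_force: [-0.0, 0.4, -1.0]
width: 0.026
gripper_force: 30.0
```

```bash
python3 -m inch '[{"x":0,"y":0,"z":-0.03,"turn":0},{"x":0,"y":0,"z":-0.03,"turn":0},{"x":0,"y":0,"z":-0.019,"turn":0},{"x":0,"y":0,"z":0,"turn":0}]' && python3 -m inch '[{"x":0,"y":0,"z":0,"turn":0},{"x":0,"y":0,"z":0,"turn":0},{"x":0,"y":0,"z":0,"turn":0},{"x":0,"y":0,"z":0.03,"turn":0},{"x":0,"y":0,"z":0.05,"turn":0},{"x":0,"y":0,"z":0.05,"turn":0},{"x":0,"y":0,"z":0.05,"turn":0},{"x":0,"y":0,"z":0.05,"turn":0},{"x":0,"y":0,"z":0.05,"turn":0},{"x":0,"y":0,"z":0.03,"turn":0}]' -0.17 && python3 -m inch '[{"x":-0.02,"y":0.04,"z":0,"turn":0},{"x":-0.02,"y":0.04,"z":0,"turn":0},{"x":-0.02,"y":0.04,"z":0,"turn":0},{"x":-0.02,"y":0.04,"z":0,"turn":0},{"x":-0.02,"y":0.04,"z":0,"turn":0},{"x":0,"y":0.01,"z":0,"turn":0},{"x":0,"y":0,"z":0,"turn":0},{"x":0,"y":0,"z":0,"turn":0}]' -1
python3 - <<'E'
from h import *
shot('top','t10')
p,d,K,E=shot('scene','s10'); P=cloud(d,K,E)
E
```

```text
clock: 39.75
tcp_pos: [0.5838, 0.0905, 0.0352]
tool_rot: [[-0.174, 0.985, -0.002], [0.985, 0.174, -0.001], [-0.0, -0.002, -1.0]]
ft_force: [-0.7, -0.4, -0.5]
width: 0.0254
gripper_force: 30.0
clock: 40.75
tcp_pos: [0.5854, 0.0923, 0.3523]
tool_rot: [[-0.176, 0.984, 0.009], [0.984, 0.176, 0.001], [-0.0, 0.009, -1.0]]
ft_force: [1.2, 0.1, -0.4]
width: 0.036
gripper_force: 0.0
clock: 41.55
tcp_pos: [0.4852, 0.3001, 0.3464]
tool_rot: [[-0.174, 0.985, 0.002], [0.985, 0.174, -0.0], [-0.001, 0.002, -1.0]]
ft_force: [-1.0, -0.1, -0.3]
width: 0.0004
gripper_force: 0.0
```

View pics/t10.png

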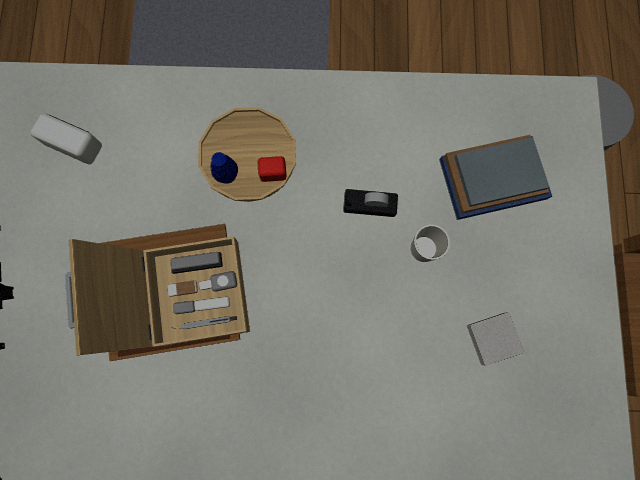

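View pics/s10.png

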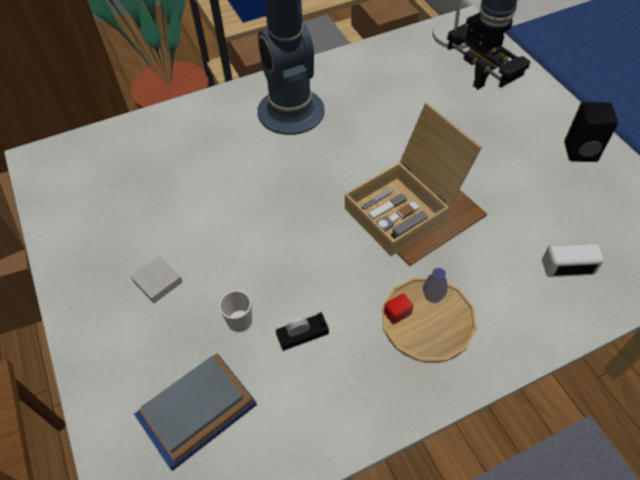

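All five items lie inside the case: pencil (205,322), highlighter (202,306), eraser (182,288), roller (217,283) and stapler (196,262). Everything else is undisturbed. Next I shut the lid from behind.

```bash
python3 -m inch '[{"x":0,"y":0,"z":-0.05,"turn":0},{"x":0,"y":0,"z":-0.05,"turn":0},{"x":0,"y":0,"z":-0.046,"turn":0},{"x":0,"y":0,"z":0,"turn":0},{"x":0,"y":0,"z":0,"turn":0}]' && python3 -m inch '[{"x":0.0016,"y":-0.009,"z":0,"turn":0},{"x":0.0016,"y":-0.009,"z":0.002,"turn":0},{"x":0.0016,"y":-0.009,"z":0.004,"turn":0},{"x":0.0016,"y":-0.009,"z":0.004,"turn":0},{"x":0.0016,"y":-0.009,"z":0.004,"turn":0},{"x":0.0016,"y":-0.009,"z":0.003,"turn":0},{"x":0.0016,"y":-0.009,"z":0.003,"turn":0},{"x":0.0016,"y":-0.009,"z":0.003,"turn":0}]' && python3 -m inch '[{"x":0.0016,"y":-0.009,"z":0.002,"turn":0},{"x":0.0016,"y":-0.009,"z":0.002,"turn":0},{"x":0.0016,"y":-0.009,"z":0.001,"turn":0},{"x":0.0016,"y":-0.009,"z":0.001,"turn":0},{"x":0.0016,"y":-0.009,"z":0,"turn":0},{"x":0.0016,"y":-0.009,"z":0,"turn":0},{"x":0.0016,"y":-0.009,"z":0,"turn":0},{"x":0.0016,"y":-0.009,"z":0,"turn":0}]'
```

```text
clock: 42.15
tcp_pos: [0.4852, 0.3006, 0.2006]
tool_rot: [[-0.173, 0.985, -0.0], [0.985, 0.173, 0.0], [0.0, 0.0, -1.0]]
ft_force: [-0.2, 0.7, 1.3]
width: 0.0006
gripper_force: 0.0
clock: 42.95
tcp_pos: [0.4971, 0.2282, 0.223]
tool_rot: [[-0.175, 0.985, -0.0], [0.985, 0.175, -0.0], [-0.0, -0.0, -1.0]]
ft_force: [0.1, -0.2, -0.8]
width: 0.0004
gripper_force: 0.1
clock: 43.75
tcp_pos: [0.5098, 0.1565, 0.2287]
tool_rot: [[-0.175, 0.984, -0.0], [0.984, 0.175, 0.0], [0.0, -0.0, -1.0]]
ft_force: [0.5, -0.1, 0.4]
width: 0.0008
gripper_force: 0.0
```

```bash
python3 -m inch '[{"x":0.0016,"y":-0.009,"z":0,"turn":0},{"x":0.0016,"y":-0.009,"z":0,"turn":0},{"x":0.0016,"y":-0.009,"z":0,"turn":0},{"x":0.0016,"y":-0.009,"z":0,"turn":0},{"x":0,"y":0,"z":0,"turn":0},{"x":0,"y":0,"z":0.03,"turn":0},{"x":0,"y":0,"z":0.05,"turn":0},{"x":0,"y":0,"z":0,"turn":0},{"x":0,"y":0,"z":0,"turn":0},{"x":0,"y":0,"z":0,"turn":0}]' && python3 -m inch '[{"x":-0.01,"y":0.045,"z":0,"turn":0},{"x":-0.01,"y":0.045,"z":0,"turn":0},{"x":-0.01,"y":0.045,"z":0,"turn":0},{"x":-0.01,"y":0.045,"z":0,"turn":0},{"x":0,"y":0,"z":0,"turn":0},{"x":0,"y":0,"z":0,"turn":0},{"x":0,"y":0,"z":0,"turn":0}]'
python3 - <<'E'
from h import *
p,d,K,E=shot('top','t11'); P=cloud(d,K,E)
Z=P[...,2]; R=(P[...,1]>-.04)&(P[...,1]<.2)&(P[...,0]>.38)&(P[...,0]<.7)
q=P[R&(abs(Z-.085)<.008)]; print('lid',cv2.minAreaRect((q[:,:2]*1000).astype(np.float32)),np.median(q[:,2]), Z[R].max())
seeds(p,d,K,E,dict(cup=(430,243),tape=(371,202),note=(495,338)))
shot('scene','s11')
E
```

```text
clock: 44.75
tcp_pos: [0.5155, 0.1211, 0.3079]
tool_rot: [[-0.176, 0.984, -0.002], [0.984, 0.176, -0.0], [-0.0, -0.002, -1.0]]
ft_force: [-0.2, -0.1, 0.1]
width: 0.0009
gripper_force: 0.0
clock: 45.45
tcp_pos: [0.4765, 0.2997, 0.3076]
tool_rot: [[-0.174, 0.985, -0.001], [0.985, 0.174, -0.002], [-0.002, -0.002, -1.0]]
ft_force: [0.5, -0.0, -0.1]
width: 0.0005
gripper_force: 0.0
lid ((520.7529296875, 83.18350219726562), (200.81317138671875, 197.1291961669922), 10.389164924621582) 0.0851783534090067 0.12924588295972095
cup c [ 630. -414.] size [74. 74.] long axis deg -85.6 ztop 87.0 n 866
tape c [ 735. -291.] size [120.  58.] long axis deg 86.3 ztop 70.0 n 1261
note c [ 434. -560.] size [93. 90.] long axis deg -71.2 ztop 34.0 n 1934
```

View pics/s11.png

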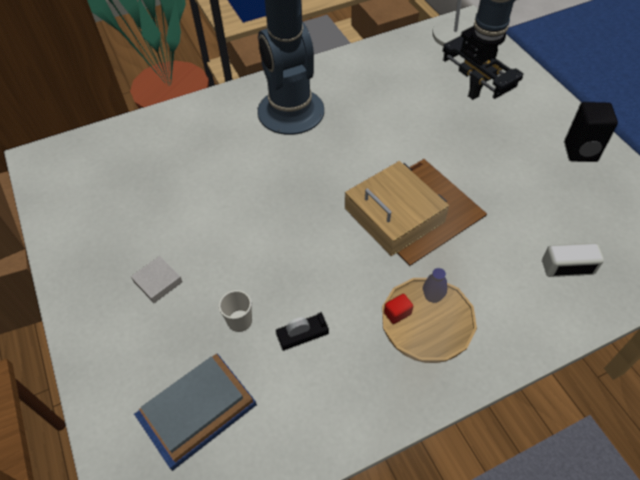

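The lid is shut flat (its top measures 85 mm), the desk is clear and the arm is touching nothing.

```bash
python3 -c "
from cell import env;print(env.sign_off())"
```

```text
the job is handed in; nothing more can be done
None
```

The case lies flat on the board with all five items (pencil, highlighter, stapler, roller and eraser) inside and the lid shut, nothing else was disturbed, and the job was handed in at about 45 s of the 208 s allowed.

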